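# Rinsed sample bottle onto the drying peg

### The arm

A 7-joint arm with a two-finger parallel gripper is mounted at the origin on the work surface. World frame = base frame: x ahead of the robot, y to its left, z up, the work surface at z = 0. Lengths are in m, angles in rad, forces in N, time in s.
With the tool pointing down it reaches from about 0.425 to 0.925 m from the base axis. Payload 6.8 kg.
Tool frame: the origin (TCP) lies on the centre line of the jaws, within the pads' length; the fingertips stand bot.finger_overhang ahead of it and the grasp point (between the pads) lies 3 mm ahead of it (bot.finger_overhang is the distance from the TCP to the fingertips, in m); z points along the fingers, y is the direction in which the jaws open and shut (so a half turn about z gives the same grasp; the last joint's range is limited). The gripper opens to 85 mm and grips with 20 to 120 N. Pads are 22 mm wide; open, the fingers measure 114 mm over their backs; the gripper's body (76 mm by 85 mm) begins 54 mm behind the grasp point. The pads swing forward as they close: fully open they stand 13 mm farther back than shut.
Start: joints at [1.142, 0.477, 0.022, 1.555, -0.011, 1.109, -0.083], TCP at [0.213, -0.641, 0.253] pointing down, gripper open.
Joint ranges: [-2.96, 2.96], [-0.34, 2.1], [-1.41, 1.46], [0.24, 2.44], [-1.37, 4.51], [0.17, 1.92], [-2.96, 2.96]. Speed limits (rad/s): [2.39, 2.39, 3.14, 3.14, 3.14, 3.14, 3.14].

### API

Orientations are given as a unit quaternion [w, x, y, z].
In Python, from station import bot gives the robot as it stands.
- The arm moves only by the tool drive_tool, never from a script. Its argument "increments" is text: rows parted by semicolons, each of 4 numbers parted by spaces: the shift along the world's x, y, z in m, then the turn about the world's z in rad. In form: tx ty tz spin; .... A call has 1 to 12 rows; each row shifts and turns the commanded pose from where the row before left it; what a row does not reach is not made up. A row lasts 1/12 s, in which the tool goes at most 41.7 mm and 7.16 degrees, less where a joint would pass 70% of its speed; a pose out of reach is approached as far as the arm can. A call is refused whole if a number of a shift passes 0.0417 or a number of a turn 0.125, either way. A call with a gripper value outside its range is refused whole. "grip" is the opening, from 0 (shut) to 1 (fully open), set as the call begins (left out, the last holds). The fingers move at their own pace and stop on an object; "squeeze" is the grip in N (left out, the last holds). Time passes only in rows, so rows that do not move let the fingers close. It gives the time, the measured TCP pose, the force and the opening at its end, in the units of the state.
- bot.get_obs(): the state, without advancing time (a new reading comes with each control period).
- bot.read_camera(name): name is "scene" or "top"; returns the picture (480x640x3 uint8, red, green, blue); there is no depth.
- bot.calibration(name): a dict with "fx", "fy", "cx", "cy" (pixels), "distortion" ([k1, k2, p1, p2, k3] as OpenCV has them; the pictures are not rectified), "camera_from_world" (4x4, takes a point from world to camera coordinates). Camera axes: x right, y down, z forward; pixel columns grow to the right and rows downward; lengths in m; the calibration is good to about 2 mm. A picture is of the moment at which its call begins. calibration takes no time and is no camera call.
- bot.hand_in(): hands the job in, once; it reports no verdict.
The state is a dict: "t": time; "q": joint angles; "joint_vel": joint speeds; "joint_torque": joint torques, N m; "eef_pos": TCP position; "tool_rot": TCP orientation; "contact_force": force on the tool from outside, world axes, zero at the start; "torque": the same for the moment, N m; "gripper_width": opening from 0.0 (shut) to 1.0 (fully open).
Only numpy, scipy, OpenCV 4.12 (cv2) and the standard library are available. Lean on these libraries where they do the work, as an engineer would, in place of code of your own. Each camera call takes 0.05 s, during which the arm holds its last target.

### The job

Take the open, uncapped amber bottle from its sloping draining rack and put it upside down over the empty drying peg, so that it stands upright on its mouth on the peg's foot plate with the peg inside it. Set it down gently rather than dropping it, let go, and leave the capped bottle and the bottle that is already drying where they are.

Things in the scene. Friction and masses are not known exactly. Their poses are not given: they have to be found in the camera images.
- open_mid (a point): Middle (on the axis, 55 mm from either end) of the open bottle to move: amber glass, a straight tube 44 mm in diameter, 110 mm long, with a 47 mm bead round its open mouth; 99 mm deep, walls 3.5 mm; about 0.12 kg. z points from its bottom to its mouth. It starts lying on its rack, the mouth lower and facing roughly towards the robot, sides and top free, this point 65 mm above the table.
- rack_a: Fixed wire rack under the open bottle; origin on the table below the bottle's middle, +x towards the raised end. Drip plate 150 x 75 mm, 8 mm high; two rails (8 mm thick, 24 mm apart) slope 20 degrees and carry the bottle from below; a stop 44 mm wide at the low end holds the lower half of its mouth.
- peg_free_foot (a point): Empty drying stand, fixed: white round foot plate 110 mm in diameter, with an upright steel peg at its centre, 12 mm in diameter, round tip 70 mm above this point. The point is on the peg's axis, on top of the plate's low cross ribs where the bottle's mouth comes to rest, 15 mm above the table. z points up. The peg does not reach the bottle's bottom.
- capped_mid (a point): Middle of the capped bottle, a bystander: the same bottle closed by a white screw cap (49 mm in diameter, 18 mm high), 122 mm long over all, lying on a like rack near the other. z points from its bottom to its cap.
- drying_mid (a point): Middle of the bottle already drying, a bystander: the same open bottle, 110 mm high, upside down over a second stand like the empty one. z points from its bottom to its mouth, so down.
Mind the look-alikes: they are no part of the job. What is shaped like the part that bears open_mid but yellow is not meant. Leave any turquoise look-alike of the part that bears peg_free_foot alone.

How it is judged:
At the end, for the whole second after the job is handed in: The open bottle stands upside down over the empty peg, mouth down on the foot plate (its middle within 16 mm of the peg's axis and 47 to 63 mm above the plate's ribs), within 10 degrees of upright and at rest; the capped bottle and the drying bottle are within 20 mm of where they began (horizontal distance between open_mid and peg_free_foot below 0.016 m and z of open_mid in the frame of peg_free_foot between 0.047 and 0.063 m and angle between open_mid's own z axis and vertical above 2.967 rad and linear speed of open_bottle below 0.02 m/s and distance of each of capped_mid, drying_mid from where it was at the start of the episode below 0.02 m); the robot touches nothing.
It fails at once if the capped bottle is moved by more than 20 mm (distance of capped_mid from where it was at the start of the episode above 0.02 m).
It fails at once if the bottle already drying is moved by more than 20 mm (distance of drying_mid from where it was at the start of the episode above 0.02 m).
It fails at once if the open bottle is dropped onto the stand: it comes down over the peg faster than 0.6 m/s (a fall of about 20 mm) (horizontal distance between open_mid and peg_free_foot below 0.03 m and z of open_mid in the frame of peg_free_foot below 0.13 m and linear speed of open_bottle above 0.6 m/s).
It also fails if it takes over 45 s, if anything falls off the work surface, if the arm or the gripper's body presses on something with over 40 N, if the wrist force passes 120 N, or if a joint passes its speed limit or range.

## Working session

There is one attempt and no reset: what is moved stays moved. The work goes in short steps, Python scripts to look and compute and a tool call to move; the robot and the scene stay as the last step left them, time stands still between calls to the robot, and variables do not carry over. Pictures are saved under pics/ and viewed, and the job is handed in when it is done.

Besides the shell and the picture viewer there is one more tool, called after ">>>" in YAML: its name, and indented under it one key for each argument. drive_tool: Moves the arm, as the interface text tells. Its arguments: {"type":"object","properties":{"increments":{"type":"string"},"grip":{"type":"number"},"squeeze":{"type":"number"}},"required":["increments"]}

```bash
mkdir -p pics; ls; python3 - <<'E'
from station import bot
import cv2
for n in("scene","top"):
    im=bot.read_camera(n); cv2.imwrite(f"pics/{n}0.png",im[:,:,::-1])
    c=bot.calibration(n); print(n,c["fx"],c["fy"],c["cx"],c["cy"],c["distortion"]); print(c["camera_from_world"])
print(bot.get_obs(), bot.finger_overhang)
E
```

```text
pics
scene 597.5676279609647 597.5676279609647 318.1833933525786 238.94317941670232 [-0.04108865  0.          0.          0.          0.        ]
[[-0.76640901  0.64233305 -0.00504896  0.44921104]
 [ 0.54471966  0.64573428 -0.53507731 -0.29413927]
 [-0.34043755 -0.41283834 -0.84478801  1.32383322]
 [ 0.          0.          0.          1.        ]]
top 611.5400000373651 611.5400000373651 302.5687351579829 234.99850687636157 [0.00297718 0.         0.         0.         0.        ]
[[ 0.01675947 -0.99984145 -0.00601642 -0.00206928]
 [-0.99760719 -0.01631775 -0.06718359  0.60889404]
 [ 0.06707477  0.00712798 -0.99772249  1.35377849]
 [ 0.          0.          0.          1.        ]]
{'t': 0.1, 'q': array([ 1.14190441,  0.47772121,  0.02234864,  1.55633931, -0.01150684,
        1.10931838, -0.08307774]), 'joint_vel': array([ 1.33971084e-04, -1.30210755e-03, -6.11902527e-04, -3.79030441e-03,
        2.66564377e-03, -2.86642076e-06, -4.59237435e-04]), 'joint_torque': array([ 4.55495450e-03, -5.97752988e+01,  1.61363773e+00, -2.81953132e+01,
        1.28007613e-02,  5.00617418e-03,  3.48394209e-06]), 'eef_pos': array([ 0.21267309, -0.64009624,  0.2524261 ]), 'tool_rot': array([-8.06963037e-04,  9.87161064e-01,  1.59725847e-01, -1.89980099e-04]), 'contact_force': array([ 0.59965719, -0.23788358,  0.53475587]), 'torque': array([0.00060188, 0.00394727, 0.03618477]), 'gripper_width': 0.9980023900591973} 0.022
```

View pics/scene0.png

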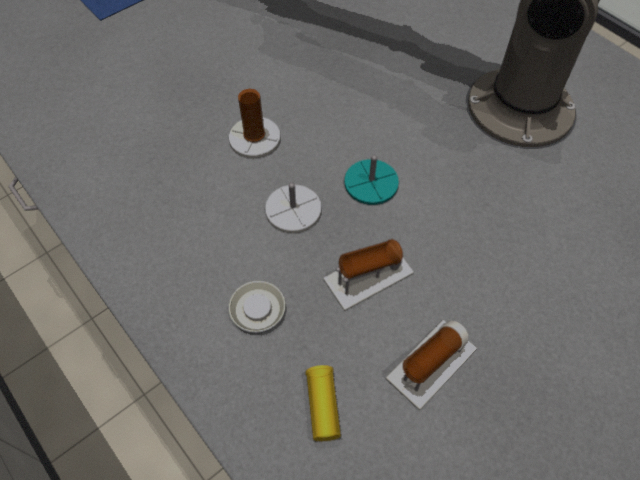

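View pics/top0.png

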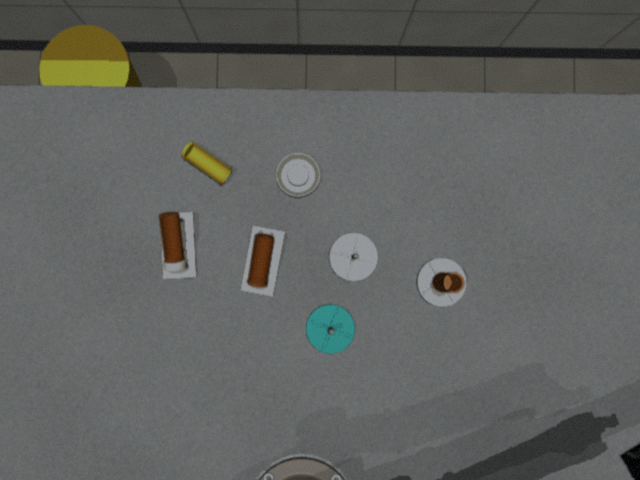

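The open amber bottle is at top (260,261) / scene (370,258), with its bead end nearer the robot and no white cap. The amber one with a white cap is at top (172,242) and the yellow look-alike at (206,163). The white stand with a bare peg is at top (354,257) / scene (293,208). The turquoise stand is at (330,329) and the drying bottle at (443,282). I'll enlarge the crops to confirm and measure.

```bash
python3 - <<'E'
import cv2,numpy as np
t=cv2.imread("pics/top0.png");s=cv2.imread("pics/scene0.png")
def crop(im,x,y,w,h,k): 
    return cv2.convertScaleAbs(cv2.resize(im[y:y+h,x:x+w],None,fx=k,fy=k,interpolation=cv2.INTER_CUBIC),alpha=1.5)
cv2.imwrite("pics/t1.png",crop(t,230,215,160,90,5))
cv2.imwrite("pics/s1.png",crop(s,260,170,160,140,4))
E
```

```text
(no output)
```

View pics/t1.png

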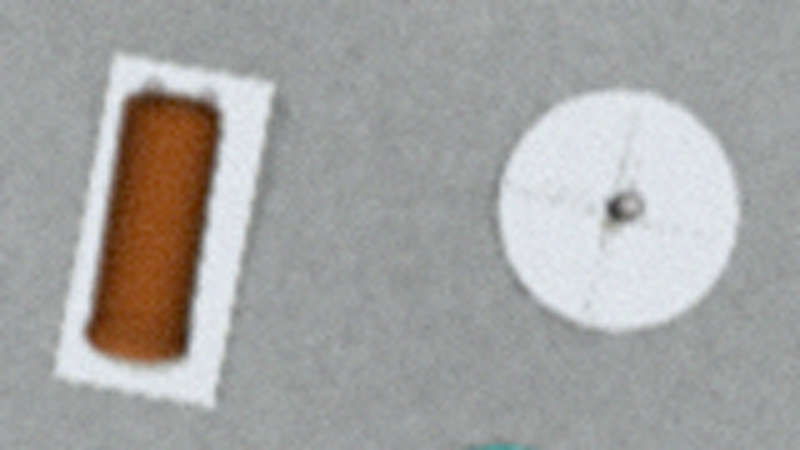

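View pics/s1.png

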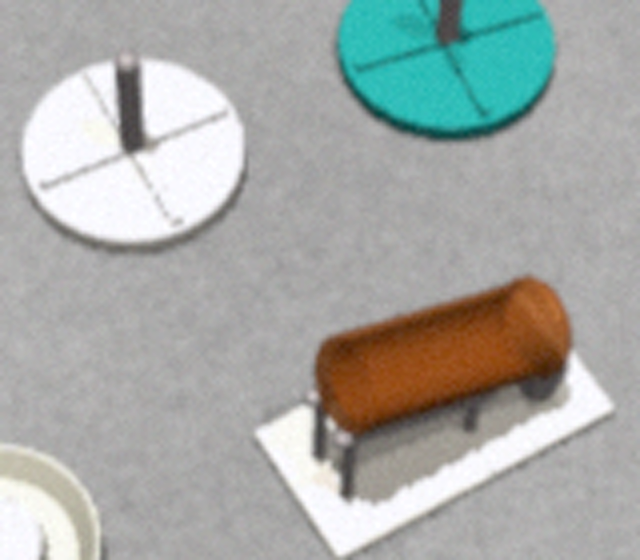

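```bash
cat > h.py <<'E'
import numpy as np,cv2
from station import bot
def ray(n,px):
    c=bot.calibration(n);K=np.array([[c["fx"],0,c["cx"]],[0,c["fy"],c["cy"]],[0,0,1]])
    u=cv2.undistortPoints(np.array([[px]],float),K,np.array(c["distortion"]))[0,0]
    T=np.array(c["camera_from_world"]);R=T[:3,:3]
    return -R.T@T[:3,3], R.T@np.array([u[0],u[1],1])
def at(n,px,z):
    o,d=ray(n,px); return o+d*(z-o[2])/d[2]
def proj(n,P):
    c=bot.calibration(n);K=np.array([[c["fx"],0,c["cx"]],[0,c["fy"],c["cy"]],[0,0,1]]);T=np.array(c["camera_from_world"])
    return cv2.projectPoints(np.atleast_2d(np.array(P,float)),cv2.Rodrigues(T[:3,:3])[0],T[:3,3],K,np.array(c["distortion"]))[0][:,0]
E
python3 - <<'E'
from h import *
f=lambda x,y:(230+(x+.5)/5-.5,215+(y+.5)/5-.5)
g=lambda x,y:(260+(x+.5)/4-.5,170+(y+.5)/4-.5)
tc=[at("top",f(*p),.008)for p in[(115,52),(275,83),(215,407),(55,377)]]
print(np.round(tc,4)); c=np.mean(tc,0);print("rack top",c)
sc=[at("scene",g(*p),.008)for p in[(255,433),(340,558),(614,404)]];print(np.round(sc,4),"rack scene",(sc[0]+sc[2])/2)
a=(tc[0]+tc[1]-tc[2]-tc[3]);print("yaw",np.arctan2(a[1],a[0]))
print("bottle low-dia",at("top",f(172,102),.0838), at("top",f(138,340),.048), at("top",f(157,220),.065))
print("foot disc top",at("top",f(619,209),.013),"tip",at("top",f(628,205),.083))
print("foot disc scene",at("scene",g(133,150),.013),"tip",at("scene",g(126,58),.083), "base", at("scene",g(134,150),.015))
E
```

```text
[[0.6306 0.122  0.008 ]
 [0.6177 0.049  0.008 ]
 [0.4708 0.0733 0.008 ]
 [0.4831 0.1458 0.008 ]]
rack top [0.55054403 0.09750883 0.008     ]
[[0.6168 0.0514 0.008 ]
 [0.6286 0.1233 0.008 ]
 [0.4815 0.1458 0.008 ]] rack scene [0.5491434  0.09861061 0.008     ]
yaw -0.16197769781812346
bottle low-dia [0.60323161 0.09024944 0.0838    ] [0.50082806 0.10547759 0.048     ] [0.55306591 0.09700441 0.065     ]
foot disc top [ 0.56290125 -0.10725068  0.013     ] tip [ 0.56232817 -0.10572341  0.083     ]
foot disc scene [ 0.56280442 -0.10451182  0.013     ] tip [ 0.56155987 -0.1066991   0.083     ] base [ 0.56325867 -0.10303523  0.015     ]
```

>>> drive_tool:
  increments: ".016 .0305 0 -.02; .016 .0305 0 -.02; .016 .0305 0 -.02; .016 .0305 0 -.02; .016 .0305 0 -.02; .016 .0305 0 -.02; .016 .0305 0 -.02; .016 .0305 0 -.02; .016 .0305 0 -.02; .016 .0305 0 -.02; .016 .0305 0 -.02; .016 .0305 0 -.02"
  grip: 1
  squeeze: 20

```text
t: 1.1
eef_pos: [0.4051, -0.2729, 0.2532]
tool_rot: [-0.0, 0.999, 0.04, -0.0]
contact_force: [1.3, -0.4, -0.8]
gripper_width: 1.001
```

>>> drive_tool:
  increments: ".016 .0305 0 -.02; .016 .0305 0 -.02; .016 .0305 0 -.02; .016 .0305 0 -.02; .016 .0305 0 -.02; .016 .0305 0 -.02; .016 .0305 0 -.02; .016 .0305 0 -.02; .016 .0305 0 -.02; .016 .0305 0 -.02; .016 .0305 0 -.02; .016 .0305 0 -.02"

```text
t: 2.1
eef_pos: [0.5972, 0.0929, 0.2529]
tool_rot: [0.0, 0.997, -0.08, -0.0]
contact_force: [1.0, 0.0, 0.7]
gripper_width: 0.997
```

>>> drive_tool:
  increments: "-.005 -.002 -.02 0; 0 0 -.03 0; 0 0 -.03 0; 0 0 -.03 0; 0 0 -.025 0; 0 0 -.02 0; 0 0 -.015 0; 0 0 0 0"

```text
t: 2.77
eef_pos: [0.5892, 0.0888, 0.0796]
tool_rot: [0.001, 0.997, -0.079, -0.003]
contact_force: [-0.8, -0.5, -0.6]
gripper_width: 0.994
```

```bash
python3 - <<'E'
from h import *
t=bot.read_camera("top")[:,:,::-1];s=bot.read_camera("scene")[:,:,::-1]
f=lambda im,x,y,w,h:cv2.convertScaleAbs(cv2.resize(im[y:y+h,x:x+w],(400,500),interpolation=cv2.INTER_CUBIC),alpha=1.5)
cv2.imwrite("pics/a2.png",np.hstack([f(t,210,190,100,125),f(s,310,180,120,150)]))
E
```

```text
(no output)
```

View pics/a2.png

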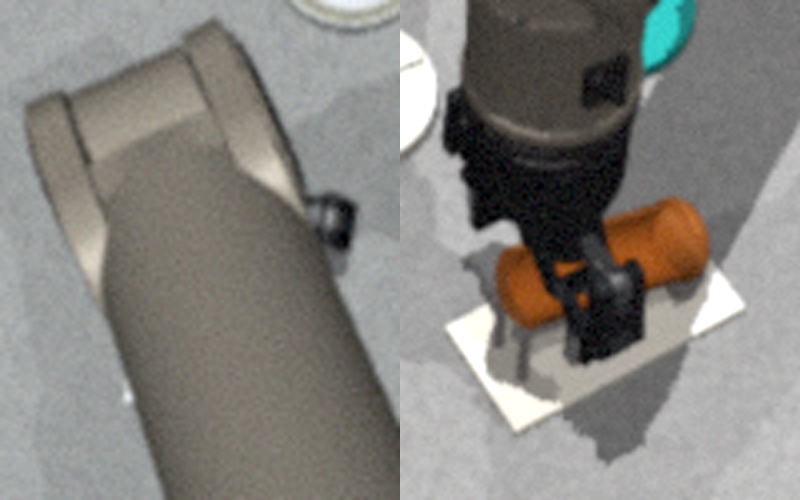

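The fingers straddle the bottle near its raised bottom end: the near finger is at crop (605,310) and the bottle end at (520,285). Closing the gripper.

>>> drive_tool:
  increments: ".002 .001 .002 0; 0 0 0 0; 0 0 0 0; 0 0 0 0; 0 0 0 0; 0 0 0 0; 0 0 0 0; 0 0 0 0"
  grip: 0
  squeeze: 20

```text
t: 3.53
eef_pos: [0.5946, 0.0905, 0.0866]
tool_rot: [-0.0, 0.997, -0.08, 0.001]
contact_force: [-0.9, -0.7, 6.5]
gripper_width: 0.511
```

>>> drive_tool:
  increments: "0 0 .015 0; 0 0 .03 0; 0 0 .04 0; 0 0 .04 0; 0 0 .03 0; 0 0 0 0"

```text
t: 4.03
eef_pos: [0.5972, 0.0915, 0.2478]
tool_rot: [-0.002, 0.997, -0.08, 0.006]
contact_force: [2.1, 0.7, -1.8]
gripper_width: 0.512
```

```bash
cat > snap.py <<'E'
import sys
from h import *
o=bot.get_obs();print(o["t"],o["eef_pos"],o["contact_force"],o["torque"],o["gripper_width"])
s=bot.read_camera("scene")[:,:,::-1]
p=proj("scene",[o["eef_pos"]])[0];print(p)
x=int(np.clip(p[0]-75,0,490));y=int(np.clip(p[1]-60,0,330))
print("crop origin",x,y)
cv2.imwrite(sys.argv[1],cv2.convertScaleAbs(cv2.resize(s[y:y+150,x:x+150],(600,600),interpolation=cv2.INTER_CUBIC),alpha=1.5))
E
python3 snap.py pics/s3.png
```

```text
4.0333 [0.59722466 0.09145974 0.2477949 ] [ 2.13461668  0.68444377 -1.82712939] [-0.01659909 -0.20541919 -0.03007626] 0.5118042741074552
[351.69262461 209.97524427]
crop origin 276 149
```

View pics/s3.png

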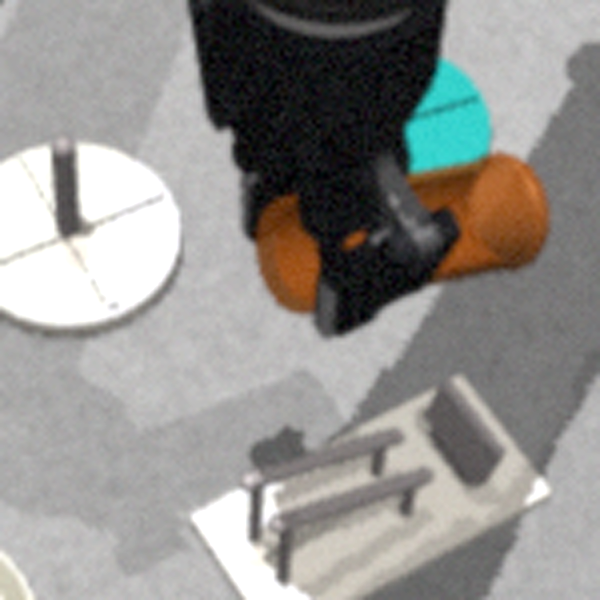

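The bottle came up still lying at about its original slope (mouth at crop (510,210)). At 20 N the grip friction stops it swinging down under its own weight. Next I'll measure the tilt, then use the empty peg to push the lower rim and swing the mouth down.

```bash
cat > model.py <<'E'
import sys
from h import *
def ov(im,x,y,k,o,d,th,fn):
    q=o["tool_rot"];a=2*np.arctan2(q[2],q[1]); u=np.array([np.cos(a),np.sin(a),0])
    P=np.array(o["eef_pos"])-[0,0,.003]
    v=np.array([-u[1],u[0],0])
    im=im.copy()
    for t,col in th:
        th_=np.radians(t);ax=np.cos(th_)*u+np.array([0,0,np.sin(th_)]);n=np.cross(ax,v)
        for s,r in((55-d,.022),(-55-d,.0235)):
            c=P+ax*s/1000
            pts=[c+r*(np.cos(f)*v+np.sin(f)*n) for f in np.linspace(0,2*np.pi,40)]
            pp=(proj("scene",pts)-[x,y])*k
            cv2.polylines(im,[pp.astype(int)],True,col,1)
    cv2.imwrite(fn,im)
E
python3 - <<'E'
from model import *
im=cv2.imread("pics/s3.png");o=bot.get_obs()
o["eef_pos"]=[0.5972,.0915,.2478]
ov(im,276,149,4,o,46,[(20,(0,255,0)),(35,(255,0,255))],"pics/s3o.png")
E
```

```text
(no output)
```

View pics/s3o.png

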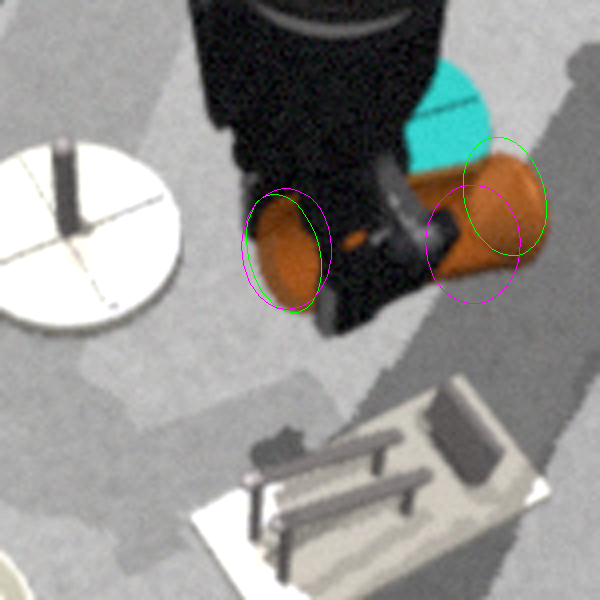

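>>> drive_tool:
  increments: ".008 -.0257 0 0; .008 -.027 0 0; .008 -.027 0 0; .008 -.027 0 0; .008 -.027 0 0; .008 -.027 0 0; .008 -.027 0 0; .0095 -.026 0 0; 0 0 -.02 0; 0 0 -.03 0; 0 0 -.02 0; 0 0 0 0"

```text
t: 5.08
eef_pos: [0.655, -0.1231, 0.1634]
tool_rot: [-0.0, 0.997, -0.08, -0.006]
contact_force: [-0.4, -0.8, -2.4]
gripper_width: 0.512
```

```bash
python3 snap.py pics/s4.png; python3 - <<'E'
from model import *
o=bot.get_obs();p=proj("scene",[o["eef_pos"]])[0]
x=int(np.clip(p[0]-75,0,490));y=int(np.clip(p[1]-60,0,330))
ov(cv2.imread("pics/s4.png"),x,y,4,o,45,[(22,(0,255,0))],"pics/s4o.png")
E
```

```text
5.0833 [ 0.65499583 -0.12309475  0.16342065] [-0.43400279 -0.76549059 -2.42078463] [-0.04300562  0.02873121 -0.03049109] 0.5122791196784399
[240.05383385 177.53597077]
crop origin 165 117
```

View pics/s4o.png

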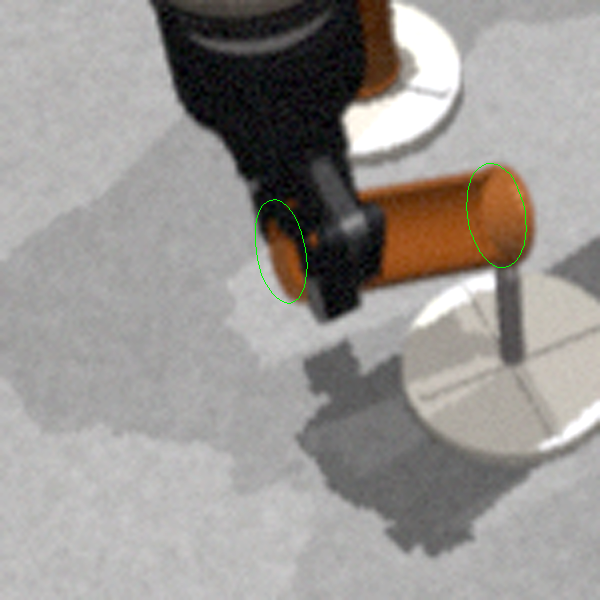

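>>> drive_tool:
  increments: ".008 -.001 0 0; 0 0 -.012 0; 0 0 -.016 0; 0 0 -.012 0; 0 0 -.003 0; 0 0 0 0; 0 0 0 0; 0 0 0 0"

```text
t: 5.8
eef_pos: [0.6681, -0.1243, 0.1283]
tool_rot: [0.0, 0.997, -0.08, 0.001]
contact_force: [0.5, -0.3, -1.7]
gripper_width: 0.513
```

```bash
python3 snap.py pics/s5.png; python3 - <<'E'
from model import *
o=bot.get_obs();p=proj("scene",[o["eef_pos"]])[0]
x=int(np.clip(p[0]-75,0,490));y=int(np.clip(p[1]-60,0,330))
ov(cv2.imread("pics/s5.png"),x,y,4,o,48,[(22,(0,255,0))],"pics/s5o.png")
E
```

```text
5.8 [ 0.66806011 -0.12432112  0.12833005] [ 0.54379478 -0.27949024 -1.72072488] [-0.01330295 -0.06172178 -0.03092822] 0.5134080956975575
[235.87522154 193.4647056 ]
crop origin 160 133
```

View pics/s5o.png

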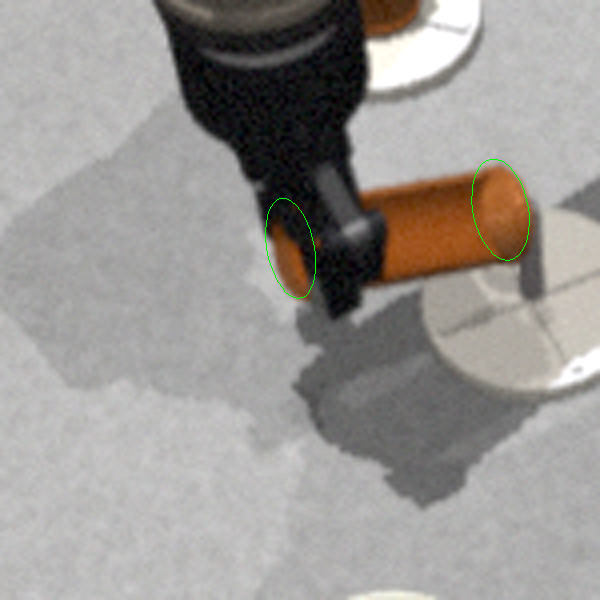

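>>> drive_tool:
  increments: "-.007 .001 0 0; -.007 .001 0 0; -.0045 .0007 .005 0; -.0045 .0007 .005 0; -.006 .001 .0065 0; -.006 .001 .0065 0; 0 0 0 0; 0 0 0 0"

```text
t: 6.52
eef_pos: [0.6326, -0.1189, 0.1514]
tool_rot: [0.0, 0.997, -0.08, 0.001]
contact_force: [0.4, -0.2, -1.2]
gripper_width: 0.511
```

```bash
python3 snap.py pics/s6.png; python3 - <<'E'
from model import *
o=bot.get_obs();p=proj("scene",[o["eef_pos"]])[0]
x=int(np.clip(p[0]-75,0,490));y=int(np.clip(p[1]-60,0,330))
ov(cv2.imread("pics/s6.png"),x,y,4,o,48,[(40,(0,255,0))],"pics/s6o.png")
E
```

```text
6.5167 [ 0.6325596  -0.11890998  0.15141114] [ 0.393051   -0.23518394 -1.20733454] [-0.06210726 -0.1844641   0.01747673] 0.5111157275673511
[252.82040246 176.68798909]
crop origin 177 116
```

View pics/s6o.png

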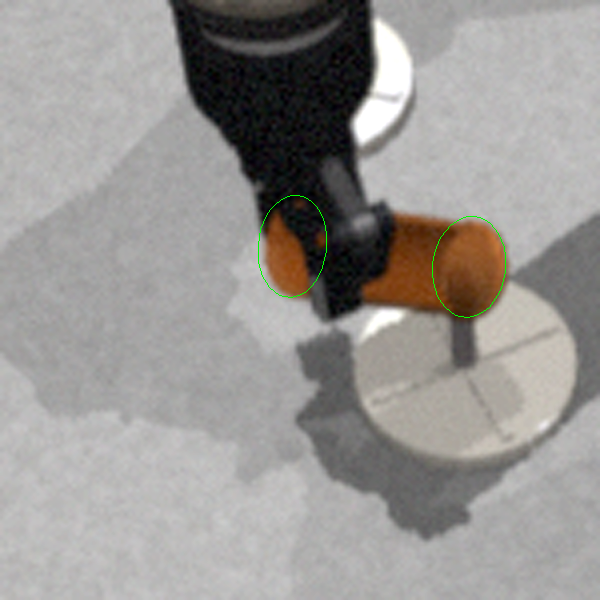

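It is following: the bottle is at about 40°, with the peg in its mouth at crop (462,300). I'll continue the arc.

>>> drive_tool:
  increments: "-.007 .0011 .005 0; -.007 .0011 .005 0; -.008 .0013 .004 0; -.008 .0013 .004 0; -.0086 .0014 .002 0; -.0086 .0014 .002 0; -.009 .0014 .001 0; -.009 .0014 .001 0; 0 0 0 0; 0 0 0 0"

```text
t: 7.4
eef_pos: [0.5665, -0.1084, 0.1744]
tool_rot: [0.0, 0.997, -0.079, -0.0]
contact_force: [-0.1, -0.7, -1.5]
gripper_width: 0.513
```

```bash
python3 snap.py pics/s7.png; python3 - <<'E'
from model import *
o=bot.get_obs();p=proj("scene",[o["eef_pos"]])[0]
x=int(np.clip(p[0]-75,0,490));y=int(np.clip(p[1]-60,0,330))
ov(cv2.imread("pics/s7.png"),x,y,4,o,48,[(80,(0,255,0))],"pics/s7o.png")
E
```

```text
7.4 [ 0.56651957 -0.10842768  0.17442066] [-0.09441773 -0.68988124 -1.50495268] [-0.04954993 -0.10505316  0.01389812] 0.5134216930353185
[285.96422234 152.51244254]
crop origin 210 92
```

View pics/s7o.png

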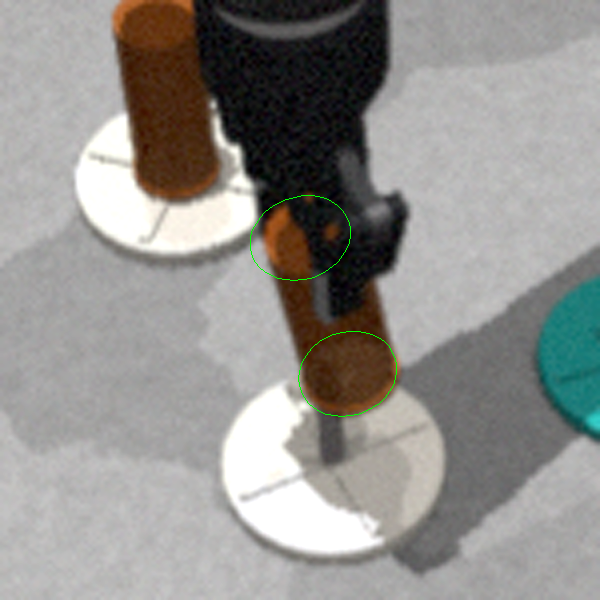

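>>> drive_tool:
  increments: "-.009 .0014 -.001 0; -.009 .0014 -.001 0; -.001 0 0 0; 0 0 0 0; 0 0 0 0; .006 -.001 0 0; .007 -.001 0 0; 0 0 0 0; 0 0 0 0; 0 0 0 0"

```text
t: 8.28
eef_pos: [0.5611, -0.1077, 0.172]
tool_rot: [-0.0, 0.997, -0.08, -0.0]
contact_force: [-0.6, 0.2, -1.7]
gripper_width: 0.511
```

```bash
python3 snap.py pics/s8.png; python3 - <<'E'
from model import *
o=bot.get_obs();p=proj("scene",[o["eef_pos"]])[0]
x=int(np.clip(p[0]-75,0,490));y=int(np.clip(p[1]-60,0,330))
ov(cv2.imread("pics/s8.png"),x,y,4,o,48,[(90,(0,255,0))],"pics/s8o.png")
E
```

```text
8.2833 [ 0.56108369 -0.10765646  0.17203005] [-0.6372684   0.18393623 -1.68883245] [0.06309663 0.03662053 0.01035323] 0.5112332580424754
[288.77844372 152.12398386]
crop origin 213 92
```

View pics/s8o.png

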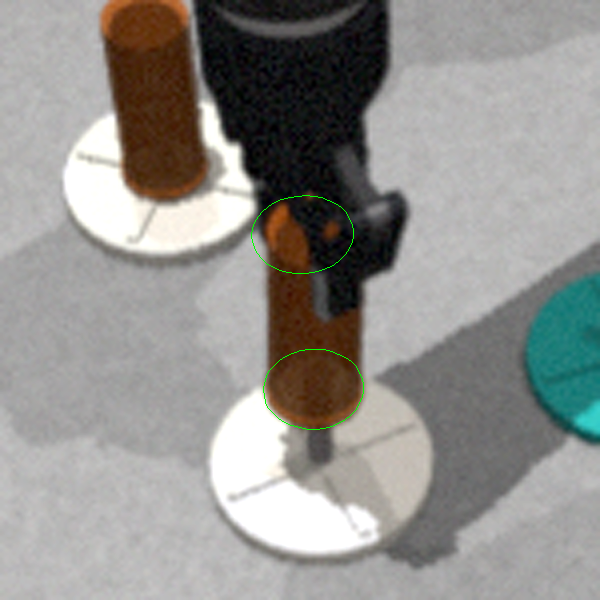

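The bottle is upright over the peg. Lowering it gently.

>>> drive_tool:
  increments: "0 .001 -.006 0; 0 0 -.01 0; 0 0 -.01 0; 0 0 -.01 0; 0 0 -.006 0; 0 0 -.003 0; 0 0 -.001 0; 0 0 0 0; 0 0 0 0"

```text
t: 9.08
eef_pos: [0.5615, -0.1067, 0.1266]
tool_rot: [0.0, 0.997, -0.08, 0.0]
contact_force: [-0.3, -0.4, -1.4]
gripper_width: 0.514
```

>>> drive_tool:
  increments: "0 0 -.0015 0; 0 0 -.0015 0; 0 0 0 0; 0 0 0 0; 0 0 0 0"

```text
t: 9.5
eef_pos: [0.5612, -0.1067, 0.1234]
tool_rot: [0.0, 0.997, -0.08, 0.0]
contact_force: [-0.3, -0.6, -1.4]
gripper_width: 0.509
```

>>> drive_tool:
  increments: "0 0 -.001 0; 0 0 -.001 0; 0 0 0 0; 0 0 0 0; 0 0 0 0"

```text
t: 9.92
eef_pos: [0.5616, -0.1067, 0.1217]
tool_rot: [0.0, 0.997, -0.08, 0.001]
contact_force: [0.6, 0.1, 2.4]
gripper_width: 0.51
```

>>> drive_tool:
  increments: "0 0 -.001 0; 0 0 -.001 0; 0 0 0 0; 0 0 0 0; 0 0 0 0"

```text
t: 10.33
eef_pos: [0.5632, -0.1069, 0.1211]
tool_rot: [0.0, 0.997, -0.08, 0.002]
contact_force: [0.8, -0.2, 10.3]
gripper_width: 0.512
```

```bash
python3 snap.py pics/s9.png
```

```text
10.3333 [ 0.56321882 -0.10690563  0.12112072] [ 0.76758462 -0.24197819 10.29321736] [-0.09527611 -0.11552718 -0.01825839] 0.5120600338456138
[289.41889968 171.5526011 ]
crop origin 214 111
```

View pics/s9.png

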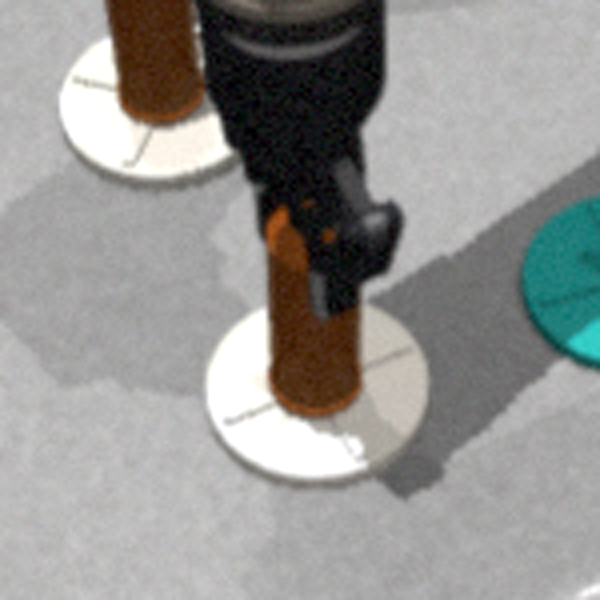

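It is seated: the contact force reached +10 N at the expected height (mouth about 15 mm). I'll ease off, let go and retreat straight up.

>>> drive_tool:
  increments: "0 0 .001 0; 0 0 0.001 0; 0 0 0 0"

```text
t: 10.63
eef_pos: [0.5615, -0.1067, 0.1217]
tool_rot: [0.0, 0.997, -0.08, 0.0]
contact_force: [0.0, -1.0, 3.8]
gripper_width: 0.512
```

>>> drive_tool:
  increments: "0 0 0 0; 0 0 0 0; 0 0 0 0; 0 0 0 0"
  grip: 0.65

```text
t: 10.97
eef_pos: [0.5607, -0.1066, 0.1208]
tool_rot: [-0.0, 0.997, -0.079, -0.001]
contact_force: [-0.2, 0.9, 0.5]
gripper_width: 0.648
```

>>> drive_tool:
  increments: "0 0 0 0; 0 0 0 0; 0 0 0 0; 0 0 0 0; 0 0 0 0"
  grip: 1

```text
t: 11.38
eef_pos: [0.5611, -0.1067, 0.1213]
tool_rot: [0.0, 0.997, -0.08, -0.0]
contact_force: [-0.9, -0.2, 0.0]
gripper_width: 0.995
```

```bash
python3 snap.py pics/s10.png
```

```text
11.3833 [ 0.5611465  -0.10669789  0.12129302] [-0.85713564 -0.17591145  0.00755412] [ 0.01844736  0.02648243 -0.01687968] 0.9952578708441245
[290.38818522 170.97837943]
crop origin 215 110
```

View pics/s10.png

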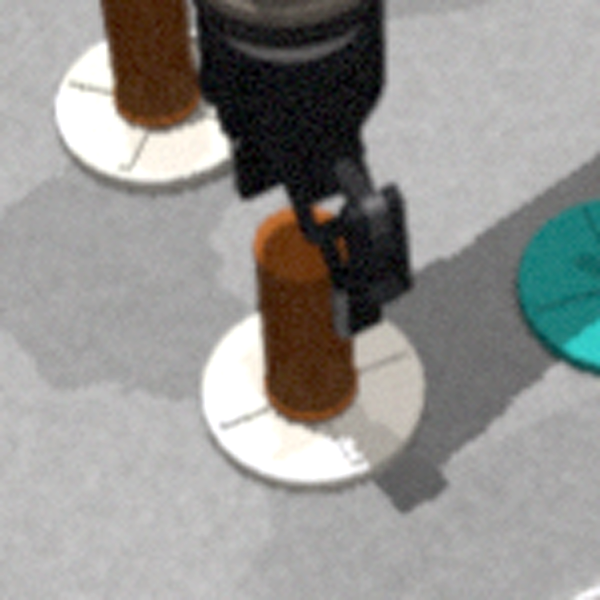

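The bottle stands free between the open fingers. Retreating upward, then off to one side for a clear view.

>>> drive_tool:
  increments: "0 0 .01 0; 0 0 .02 0; 0 0 .03 0; 0 0 .04 0; 0 0 .04 0; 0 0 .03 0; .02 .03 0 0; .02 .03 0 0; .02 .03 0 0; .02 .03 0 0; .02 .03 0 0; 0 0 0 0"

```text
t: 12.43
eef_pos: [0.6629, 0.0525, 0.2919]
tool_rot: [-0.003, 0.997, -0.075, 0.001]
contact_force: [-0.2, 0.0, 0.5]
gripper_width: 1.001
```

>>> drive_tool:
  increments: "0 .03 0 0; 0 .03 0 0; 0 .03 0 0; 0 .03 0 0; 0 0 0 0; 0 0 0 0; 0 0 0 0"

```text
t: 13.02
eef_pos: [0.6611, 0.1626, 0.2917]
tool_rot: [0.0, 0.997, -0.08, 0.0]
contact_force: [-0.1, -0.5, -0.5]
gripper_width: 1.003
```

```bash
python3 - <<'E'
from h import *
s=bot.read_camera("scene")[:,:,::-1];t=bot.read_camera("top")[:,:,::-1]
t=t.copy();s=s.copy()
for n,im in(("scene",s),("top",t)):
  for z,col,r in((.125,(0,255,0),.022),(.017,(255,0,255),.0235)):
    f=np.linspace(0,6.28,40);pts=np.c_[.562+r*np.cos(f),-.106+r*np.sin(f),0*f+z]
    im0=proj(n,pts)
    if n=="scene": a=im0
    cv2.polylines(im,[np.round(im0).astype(int)],True,col,1)
cv2.imwrite("pics/f.png",np.hstack([cv2.resize(s[60:310,200:400],(400,500)),cv2.resize(t[200:325,310:410],(400,500))]))
o=bot.get_obs();print(o["t"],o["eef_pos"],o["contact_force"])
a=cv2.imread("pics/scene0.png").astype(int)
cv2.imwrite("pics/f2.png",s)
E
```

```text
13.1167 [0.66146122 0.1613427  0.2915731 ] [ 0.31815523 -0.27274748 -0.13205369]
```

View pics/f.png

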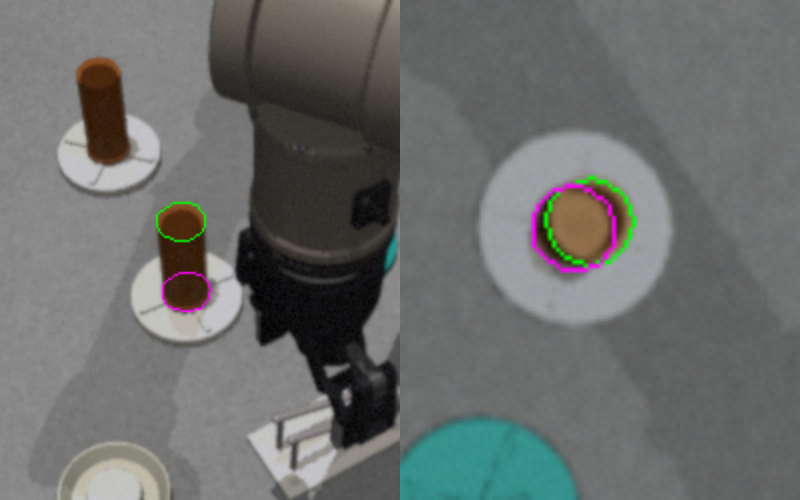

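View pics/f2.png

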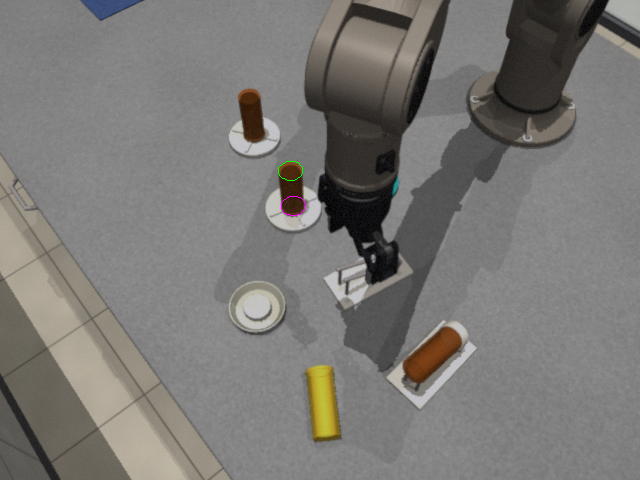

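```bash
python3 -c "
from station import bot
print(bot.hand_in())"
```

```text
the job is handed in; nothing more can be done
None
```

The open bottle is now upside down over the empty white stand, mouth on the foot plate and the peg inside it. I handed the job in at about 13.1 s of the 45 s allowed.

- **Method:** I gripped the bottle near its bottom end at 20 N and lifted it. Grip friction kept it from swinging down by itself. So I rested its lower rim against the peg and moved the gripper in an arc until the bottle stood upright over the peg.
- **Setting down:** I lowered it in small steps until contact (about 10 N), eased off, opened the gripper and moved the arm clear.
- **Position and tilt:** The last pictures show the bottle standing free and upright on the plate. By eye, its outline is within a few millimetres of where it would be if centred on the peg (16 mm allowed). In the top view, the light disc of its upturned bottom is smaller than the ring I drew for it and about 2 mm off that ring's centre.
- **Height:** When it touched down, the gripper height put the bottle's mouth at the plate's ribs to within a few millimetres. I did not measure the height again after letting go.
- **Other objects:** By eye, the capped bottle and the drying bottle are at the same pixels in the scene camera as at the start. The turquoise stand was mostly hidden behind the arm in that last view. The gripper stayed clear of it throughout.

No check failed. The hand-in gives no verdict.

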